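Make up the drink kit and the seasoning kit

TASK

Make up two kits from the stock on the wooden board over the hob: the lemon and the honey jar go into the blue tray, and the garlic, the pepper mill and the spice jar with the reddish-brown filling go into the white tray. Set each thing down on the tray floor in a bay of its own, any bay of the right tray, with the jars and the mill upright. Leave the spice jar with the pale cream filling standing where it is.

Things in the scene. Friction and masses are not known exactly. Their poses are not given: they have to be found in the camera images.
- honey_jar_mid (a point): clear honey jar with a black lid, round, 63 mm diameter, 94 mm tall, 0.33 kg; point on its axis half-way up (47 mm above its base), z up its axis. Stands at first somewhere on the wooden board over the hob, behind the trays; the board's top is at z = 60 mm; at least 95 mm from centre to centre from the other stock.
- lemon_mid (a point): yellow lemon lying on its side, 72 mm long (its x axis), 57 mm wide (its y axis, the way to grip it), 58 mm high, 0.11 kg; point at its centre, 29 mm above its underside. Stands at first somewhere on the wooden board over the hob, behind the trays; the board's top is at z = 60 mm; at least 95 mm from centre to centre from the other stock.
- garlic_mid (a point): pale pink garlic bulb, round, 56 mm diameter, 56 mm high with its tip, 0.034 kg; point on its axis 28 mm above its base, z up its axis. Stands at first somewhere on the wooden board over the hob, behind the trays; the board's top is at z = 60 mm; at least 95 mm from centre to centre from the other stock.
- red_jar_mid (a point): spice flask with a white cap over a clear body filled with reddish-brown (chilli) spice; 49 mm diameter at the body, cap 42 mm diameter from 68 mm up, 105 mm tall, 0.085 kg; point on its axis half-way up (52 mm above its base), z up its axis. Stands at first somewhere on the wooden board over the hob, behind the trays; the board's top is at z = 60 mm; at least 95 mm from centre to centre from the other stock.
- pepper_mill_mid (a point): turned wooden pepper mill, round and waisted, up to 58 mm diameter, 150 mm tall with its small metal knob (its head, 50 mm diameter, starts 108 mm up), 0.18 kg; point on its axis half-way up (75 mm above its base), z up its axis. Stands at first somewhere on the wooden board over the hob, behind the trays; the board's top is at z = 60 mm; at least 95 mm from centre to centre from the other stock.
- cream_jar_mid (a point): spice flask with a white cap over a clear body filled with pale cream spice; 49 mm diameter at the body, cap 42 mm diameter from 68 mm up, 105 mm tall, 0.085 kg; point on its axis half-way up (52 mm above its base), z up its axis. Belongs to neither kit and stays where it is. Stands at first somewhere on the wooden board over the hob, behind the trays; the board's top is at z = 60 mm; at least 95 mm from centre to centre from the other stock.
- blue_tray: blue tray with two bays in a row, fixed on the wooden board in front of the stock; 96 mm (x, across the row) by 177 mm (y, along the row); floor 4 mm thick, walls 3 mm thick and 10 mm high over all (6 mm above the floor). Origin at the centre of its underside, on the board's top; z up. Bays 90 (x) by 84 mm (y) inside, their centres on its y axis (x = 0) at y = -43.5 and +43.5 mm.
- white_tray: white tray with three bays in a row, fixed on the board in front of the stock; 82 mm (x, across the row) by 234 mm (y, along the row); floor 4 mm thick, walls 3 mm thick and 10 mm high over all. Origin at the centre of its underside, z up. Bays 76 (x) by 74 mm (y) inside, their centres on its y axis (x = 0) at y = -77, 0 and +77 mm. A wall cupboard hangs 0.45 m above the worktop at x > 0.55, y < -0.08 m.
Mind the look-alikes: they are no part of the job. Of the things like the part that bears garlic_mid, leave any that is black; of the rest the larger one is meant.

How it is judged (in metres and radians):
At the end, for the whole second after the job is handed in: Each kit thing stands in its own bay of its tray: within 15 mm (lemon 17) of the bay centre along each side, within 6 mm of its height when on the floor; jars and mill upright within 0.12 rad; all at rest. The cream jar is within 20 mm of its start and upright (((x of honey_jar_mid in the frame of blue_tray between -0.015 and 0.015 m and y of honey_jar_mid in the frame of blue_tray between -0.0585 and -0.0285 m) or (x of honey_jar_mid in the frame of blue_tray between -0.015 and 0.015 m and y of honey_jar_mid in the frame of blue_tray between 0.0285 and 0.0585 m)) and z of honey_jar_mid in the frame of blue_tray between 0.045 and 0.057 m and linear speed of each of honey_jar, lemon, garlic, red_jar, pepper_mill below 0.02 m/s and angular speed of each of honey_jar, lemon, garlic, red_jar, pepper_mill below 0.3 rad/s and angle between each of honey_jar_mid, red_jar_mid, pepper_mill_mid, cream_jar_mid's own z axis and vertical below 0.12 rad and ((x of lemon_mid in the frame of blue_tray between -0.017 and 0.017 m and y of lemon_mid in the frame of blue_tray between -0.0605 and -0.0265 m) or (x of lemon_mid in the frame of blue_tray between -0.017 and 0.017 m and y of lemon_mid in the frame of blue_tray between 0.0265 and 0.0605 m)) and z of lemon_mid in the frame of blue_tray between 0.027 and 0.039 m and ((x of garlic_mid in the frame of white_tray between -0.015 and 0.015 m and y of garlic_mid in the frame of white_tray between -0.092 and -0.062 m) or (x of garlic_mid in the frame of white_tray between -0.015 and 0.015 m and y of garlic_mid in the frame of white_tray between -0.015 and 0.015 m) or (x of garlic_mid in the frame of white_tray between -0.015 and 0.015 m and y of garlic_mid in the frame of white_tray between 0.062 and 0.092 m)) and z of garlic_mid in the frame of white_tray between 0.026 and 0.038 m and ((x of red_jar_mid in the frame of white_tray between -0.015 and 0.015 m and y of red_jar_mid in the frame of white_tray between -0.092 and -0.062 m) or (x of red_jar_mid in the frame of white_tray between -0.015 and 0.015 m and y of red_jar_mid in the frame of white_tray between -0.015 and 0.015 m) or (x of red_jar_mid in the frame of white_tray between -0.015 and 0.015 m and y of red_jar_mid in the frame of white_tray between 0.062 and 0.092 m)) and z of red_jar_mid in the frame of white_tray between 0.0505 and 0.0625 m and ((x of pepper_mill_mid in the frame of white_tray between -0.015 and 0.015 m and y of pepper_mill_mid in the frame of white_tray between -0.092 and -0.062 m) or (x of pepper_mill_mid in the frame of white_tray between -0.015 and 0.015 m and y of pepper_mill_mid in the frame of white_tray between -0.015 and 0.015 m) or (x of pepper_mill_mid in the frame of white_tray between -0.015 and 0.015 m and y of pepper_mill_mid in the frame of white_tray between 0.062 and 0.092 m)) and z of pepper_mill_mid in the frame of white_tray between 0.073 and 0.085 m and distance of cream_jar_mid from where it was at the start of the episode below 0.02 m); the robot touches nothing.
It fails at once if the spice jar with the pale cream filling is moved from its place or tipped over (distance of cream_jar_mid from where it was at the start of the episode above 0.03 m or angle between cream_jar_mid's own z axis and vertical above 0.5 rad).
It also fails if it takes over 128 s, if anything falls off the work surface, if the arm or the gripper's body presses on something with over 40 N, if the wrist force passes 120 N, or if a joint passes its speed limit or range.

ROBOT

A 6-joint arm with a two-finger parallel gripper is mounted at the origin on a cart in front of the work surface, level with it; the furniture and walls round the work are solid. World frame = base frame: x ahead of the robot, y to its left, z up, the work surface at z = 0. Lengths are in mm, angles in rad, forces in N, time in s.
With the tool pointing down it reaches from about 350 to 975 mm from the base axis. Payload 7.1 kg.
Tool frame: the origin (TCP) lies between the finger pads; the fingertips stand 14 mm ahead of it and the grasp point (between the pads) lies 5 mm behind it (ctrl.tcp_to_tips is the distance from the TCP to the fingertips, in mm); z points along the fingers, y is the line along which they close (so a half turn about z gives the same grasp; the last joint's range is limited). The gripper opens to 88 mm and grips with 3 to 60 N. Pads are 20 mm wide; open, the fingers measure 115 mm over their backs; the gripper's body (75 mm by 178 mm) begins 61 mm behind the grasp point.
Start: joints at [1.201, 0.423, 1.63, -0, 1.089, -0.019], TCP at [214.749, 586.931, 236.675] pointing down, gripper open.
Joint ranges: [-3, 3], [-0.9, 2.11], [0.09, 2.58], [-1.31, 4.45], [0.11, 2.69], [-2.54, 2.54]. Speed limits (rad/s): [2.39, 2.39, 3.01, 3.14, 3.14, 3.14].

INTERFACE

Orientations are given as a rotation vector (axis times angle).
In Python, from workcell import ctrl gives the robot as it stands.
- The arm moves only by the tool apply_moves, never from a script. Its argument "series" is a list that holds one entry, the list of rows, each a list of 7 numbers: the shift along the tool's x, y, z in cm, then the turn, a rotation vector about the tool's x, y, z in degrees, then the opening, from 0 (shut) to 1 (fully open). A call has 1 to 12 rows; each row shifts and turns the commanded pose from where the row before left it, along the tool's axes as they then stand; what a row does not reach is not made up. A row lasts 1/10 s, in which the tool goes at most 50 mm and 8.59 degrees, less where a joint would pass 70% of its speed; a pose out of reach is approached as far as the arm can. A call with a gripper value outside its range is refused whole. The fingers move at their own pace and stop on an object; the grip force is fixed at half the most. Time passes only in rows, so rows that do not move let the fingers close. It gives the time, the measured TCP pose, the force and the opening at its end, in the units of the state.
- ctrl.get_obs(): the state, without advancing time (a new reading comes with each control period).
- ctrl.get_image(name): name is "side" or "top" or "wrist"; returns a dict with "img" (384x512x3 uint8, blue, green, red), "K" (3x3 intrinsics, pixels), "cam_to_world" (4x4, takes a point from camera to world coordinates). Camera axes: x right, y down, z forward; pixel columns grow to the right and rows downward; lengths in mm; the calibration is good to about 2 mm. The wrist camera is an equidistant fisheye: a pixel r from the principal point sees the ray r / f radians off the axis. A picture is of the moment at which its call begins. There is no depth.
- ctrl.close_job(): hands the job in, once; it reports no verdict.
The state is a dict: "t": time; "qpos": joint angles; "qvel": joint speeds; "joint_torque": joint torques, N m; "ee_pos": TCP position; "orientation": TCP orientation; "ft_force": force on the tool from outside, world axes, zero at the start; "moment": the same for the moment, N m; "width": finger opening in mm.
Only numpy, scipy, OpenCV 4.12 (cv2) and the standard library are available. Lean on these libraries where they do the work, as an engineer would, in place of code of your own. Each camera call takes 0.05 s, during which the arm holds its last target. There are 200 camera calls.

## Working session

There is one attempt and no reset: what is moved stays moved. The work goes in short steps, Python scripts to look and compute and a tool call to move; the robot and the scene stay as the last step left them, time stands still between calls to the robot, and variables do not carry over. Pictures are saved under pics/ and viewed, on a budget of 14 in all, crops included, one or two more only if the job needs it, and the job is handed in when it is done.

Besides the shell and the picture viewer there is one more tool, called after "Call:" as a command line: name --argument value ..., lists and objects as JSON in quotes. apply_moves: Moves the arm, as the interface text tells. Its arguments: {"type":"object","properties":{"series":{"type":"array","items":{"type":"array","items":{"type":"array","items":{"type":"number"}}}}},"required":["series"]}

```bash
mkdir -p pics; ls; python3 - <<'E'
from workcell import ctrl
import cv2,pickle
o=ctrl.get_obs();print(o)
for n in ("top","side","wrist"):
    d=ctrl.get_image(n);cv2.imwrite(f"pics/{n}0.png",d["img"]);pickle.dump(d,open(f"{n}0.pkl","wb"));print(n,d["K"],d["cam_to_world"])
E
```

```text
pics
{'t': 0.0, 'qpos': array([ 1.20102290e+00,  4.23831174e-01,  1.63068799e+00,  1.78443364e-05,
        1.08861176e+00, -1.89879086e-02]), 'qvel': array([ 7.13488345e-04, -8.90425167e-05,  1.18965338e-03,  8.62093297e-04,
        7.72466695e-05, -1.18416717e-03]), 'joint_torque': array([-2.49377859e-03, -5.44623864e+01, -2.73667842e+01,  6.40780781e-02,
        2.25798972e-02, -7.06999208e-05]), 'ee_pos': array([214.54157867, 586.44930042, 235.90851337]), 'orientation': array([-5.48149948e-01, -3.09308360e+00,  2.36577653e-03]), 'ft_force': array([-0.71218633, -0.15766817, -0.37199106]), 'moment': array([-0.00585971, -0.03576518,  0.00795236]), 'width': 87.75747669580454}
top [[477.05127416   0.         255.39357623]
 [  0.         477.05127416 192.12278636]
 [  0.           0.           1.        ]] [[ 2.31929649e-02 -9.91605881e-01  1.27200093e-01  3.91391042e+02]
 [-9.99688391e-01 -2.18286999e-02  1.21090360e-02  3.18101187e+02]
 [-9.23077861e-03 -1.27441301e-01 -9.91803160e-01  1.40785879e+03]
 [ 0.00000000e+00  0.00000000e+00  0.00000000e+00  1.00000000e+00]]
side [[389.20147273   0.         257.21052512]
 [  0.         389.20147273 185.55510459]
 [  0.           0.           1.        ]] [[-9.49134530e-01 -9.90073316e-02  2.98899970e-01  2.32730339e+02]
 [-3.14300784e-01  3.54999243e-01 -8.80449064e-01  1.28337958e+03]
 [-1.89383506e-02 -9.29609104e-01 -3.68060122e-01  5.35331265e+02]
 [ 0.00000000e+00  0.00000000e+00  0.00000000e+00  1.00000000e+00]]
wrist [[297.31863964   0.         251.883104  ]
 [  0.         297.31863964 192.71150543]
 [  0.           0.           1.        ]] [[ 3.43552547e-01  9.01265645e-01  2.63992207e-01  1.43066390e+02]
 [ 9.39132015e-01 -3.29206909e-01 -9.82541079e-02  6.12773079e+02]
 [-1.64499361e-03  2.81678982e-01 -9.59507293e-01  3.83093504e+02]
 [ 0.00000000e+00  0.00000000e+00  0.00000000e+00  1.00000000e+00]]
```

View pics/top0.png

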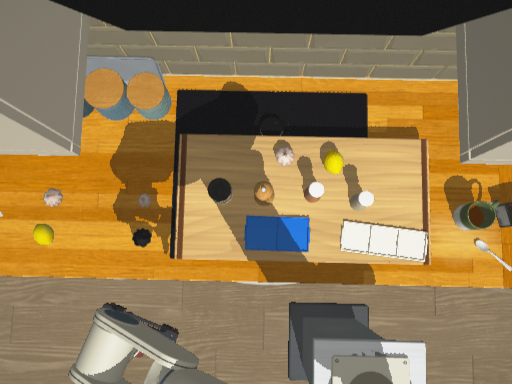

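View pics/side0.png

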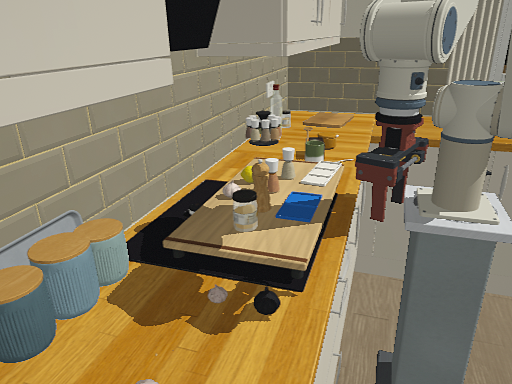

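The top view shows, on the board, the honey jar (219,190), the mill (264,190), garlic (285,156), lemon (334,162) and flasks at (314,190) and (366,199). The blue tray is at (277,233) and the white tray at (384,241). The side view shows the look-alikes lying off the board. I'll zoom in to measure.

```bash
cat > h.py <<'E'
import numpy as np,cv2,pickle
def ray(d,u,v):
    K=d["K"];T=d["cam_to_world"];r=T[:3,:3]@np.array([(u-K[0,2])/K[0,0],(v-K[1,2])/K[1,1],1]);return T[:3,3],r
def onz(d,u,v,z):
    c,r=ray(d,u,v);return (c+r*(z-c[2])/r[2]).round(1)
def proj(d,p):
    T=d["cam_to_world"];q=T[:3,:3].T@(np.asarray(p,float)-T[:3,3]);q=d["K"]@q;return (q[:2]/q[2]).round(1)
E
python3 - <<'E'
from h import *
d=pickle.load(open("top0.pkl","rb"));im=d["img"]
h=cv2.cvtColor(im,cv2.COLOR_BGR2HSV)
def comp(m,name,z,x0=170,x1=435,y0=135,y1=270,mn=25):
    mm=np.zeros_like(m);mm[y0:y1,x0:x1]=m[y0:y1,x0:x1]
    for c in cv2.findContours(mm,cv2.RETR_EXTERNAL,cv2.CHAIN_APPROX_NONE)[0]:
        if cv2.contourArea(c)<mn: continue
        r=cv2.minAreaRect(c);print(name,np.round(r[0],1),np.round(r[1],1),round(r[2],1),"pos",onz(d,*r[0],z))
        if name in("blue","white"):print([list(onz(d,*p,z)[:2]) for p in cv2.boxPoints(r)])
comp(cv2.inRange(h,(100,120,60),(130,255,255)),"blue",70)
comp(cv2.inRange(h,(0,0,180),(180,50,255)),"white",70)
comp(cv2.inRange(h,(0,0,180),(180,50,255)),"cap",165,300,380,180,210)
comp(cv2.inRange(h,(24,150,120),(35,255,255)),"lemon",89)
comp(cv2.inRange(h,(0,0,0),(180,255,50)),"lid",154,200,240,175,205)
for n,(a,b,x,y,s) in {"top":(200,135,240,135,0)}.items():
    cv2.imwrite("pics/c1.png",cv2.resize(im[y-0:y+0+0 or 270,200:435][0:] if 0 else im[135:270,200:435],None,fx=3.4,fy=3.4,interpolation=cv2.INTER_CUBIC))
s=cv2.imread("pics/side0.png")
cv2.imwrite("pics/c2.png",cv2.resize(s[130:270,160:350],None,fx=4,fy=4,interpolation=cv2.INTER_CUBIC))
E
```

```text
blue [277.  233.4] [64.4 34. ] 1.4 pos [448.  271.4  70. ]
[[np.float64(401.0), np.float64(361.3)], [np.float64(495.8), np.float64(361.4)], [np.float64(495.4), np.float64(180.7)], [np.float64(400.7), np.float64(182.3)]]
white [384.1 240.9] [86.6 30. ] 7.6 pos [433.9 -26.9  70. ]
[[np.float64(405.7), np.float64(97.8)], [np.float64(488.7), np.float64(86.8)], [np.float64(462.1), np.float64(-152.0)], [np.float64(379.7), np.float64(-139.2)]]
white [366.  198.5] [15. 14.] 90.0 pos [551.7  22.5  70. ]
[[np.float64(572.6), np.float64(42.1)], [np.float64(573.5), np.float64(2.7)], [np.float64(530.9), np.float64(3.0)], [np.float64(530.1), np.float64(42.3)]]
white [316.  189.5] [15. 14.] 90.0 pos [574.2 163.4  70. ]
[[np.float64(595.2), np.float64(183.3)], [np.float64(596.1), np.float64(143.7)], [np.float64(553.3), np.float64(143.5)], [np.float64(552.4), np.float64(182.9)]]
white [285.2 158. ] [12.  15.5] 71.6 pos [663.1 251.9  70. ]
[[np.float64(672.0), np.float64(278.4)], [np.float64(687.1), np.float64(236.7)], [np.float64(654.2), np.float64(225.4)], [np.float64(639.2), np.float64(267.0)]]
cap [366.  198.5] [15. 14.] 90.0 pos [540.3  43.5 165. ]
cap [316.  189.5] [15. 14.] 90.0 pos [561.2 174.3 165. ]
lemon [333.2 161.7] [19.8 21.7] 23.2 pos [651.3 117.9  89. ]
lid [219. 189.] [21.2 21.2] 45.0 pos [558.4 430.2 154. ]
```

View pics/c1.png

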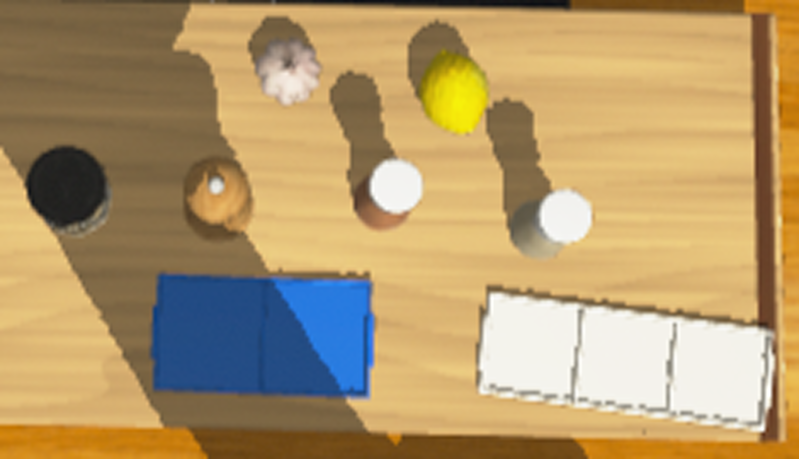

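View pics/c2.png

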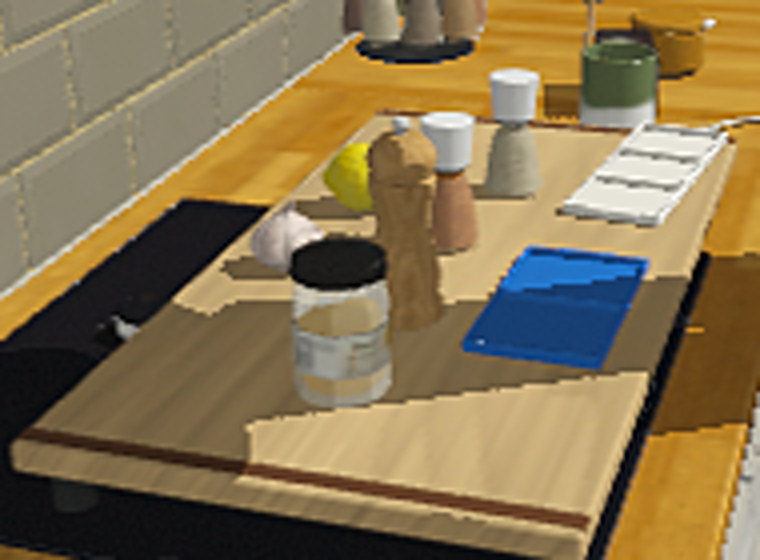

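```bash
python3 - <<'E'
from h import *
d=pickle.load(open("top0.pkl","rb"));s=pickle.load(open("side0.pkl","rb"))
print("mill",onz(d,263.2,189.4,208),"garlic",onz(d,284.8,155.6,88))
# side check: predicted pixels of tops
for n,p in dict(mill=(549,291,208),honey=(558,430,154),red=(561,174,165),cream=(540,43,165)).items(): print(n,proj(s,p), ((proj(s,p)-[160,130])*4))
E
```

```text
mill [552.7 313.1 208. ] garlic [666.1 253.8  88. ]
mill [263.6 157.2] [414.4 108.8]
honey [244.1 193.2] [336.4 252.8]
red [271.4 159.2] [445.6 116.8]
cream [288.2 148.3] [512.8  73.2]
```

Call:
apply_moves --series '[[[0, 0, -1, 0, 0, 7.8, 1], [0, 0, -1, 0, 0, 7.8, 1], [0, 0, -1, 0, 0, 7.8, 1], [0, 0, -1, 0, 0, 7.8, 1], [0, 0, -1, 0, 0, 7.8, 1], [0, 0, -1, 0, 0, 7.8, 1], [0, 0, -1, 0, 0, 7.8, 1], [0, 0, -1, 0, 0, 7.8, 1], [0, 0, -1, 0, 0, 7.6, 1], [0, 0, 0, 0, 0, 0, 1]]]'

```text
t: 1.15
ee_pos: [214.9, 587.4, 327.8]
orientation: [-2.224, -2.218, -0.003]
ft_force: [-0.2, -0.8, -0.2]
width: 87.7
```

Call:
apply_moves --series '[[[-2.5, 3.1, 0, 0, 0, 0, 1], [-2.5, 3.1, 0, 0, 0, 0, 1], [-2.5, 3.1, 0, 0, 0, 0, 1], [-2.5, 3.1, 0, 0, 0, 0, 1], [-2.5, 3.1, 0, 0, 0, 0, 1], [-2.5, 3.1, 0, 0, 0, 0, 1], [-2.5, 3.1, 0, 0, 0, 0, 1], [-2.5, 3.1, 0, 0, 0, 0, 1], [-2.5, 3.1, 0, 0, 0, 0, 1], [-2.5, 3.1, 0, 0, 0, 0, 1], [0, 0, 0, 0, 0, 0, 1], [0, 0, 0, 0, 0, 0, 1]]]'

```text
t: 2.35
ee_pos: [524.4, 335.6, 325.7]
orientation: [-2.222, -2.22, 0.002]
ft_force: [-0.1, -0.0, -0.9]
width: 87.8
```

```bash
cat >> h.py <<'E'
def wray(d,u,v):
    K=d["K"];T=d["cam_to_world"];a=np.array([u-K[0,2],v-K[1,2]]);r=np.hypot(*a);t=r/K[0,0]
    return T[:3,3],T[:3,:3]@np.array([*(a/max(r,1e-9)*np.sin(t)),np.cos(t)])
def wz(d,u,v,z):
    c,r=wray(d,u,v);return (c+r*(z-c[2])/r[2]).round(1)
def wproj(d,p):
    T=d["cam_to_world"];q=T[:3,:3].T@(np.asarray(p,float)-T[:3,3]);n=np.hypot(q[0],q[1]);t=np.arctan2(n,q[2])*d["K"][0,0]
    return (d["K"][:2,2]+q[:2]/n*t).round(1)
def snap(name,f):
    from workcell import ctrl
    d=ctrl.get_image(name);pickle.dump(d,open(f+".pkl","wb"));cv2.imwrite(f"pics/{f}.png",d["img"]);return d
E
python3 - <<'E'
from h import *
d=snap("wrist","w1")
for n,p in dict(mill=(552.7,313.1,208),honey=(558,430,154),red=(561,174,165),cream=(540,43,165),garlic=(666,254,88),lemon=(651,118,89)).items(): print(n,wproj(d,p))
cv2.imwrite("pics/w1b.png",cv2.resize(d["img"],None,fx=1.5,fy=1.5))
E
```

```text
mill [280.7 214.4]
honey [282.9  91.7]
red [279.9 303.4]
cream [261.8 368.2]
garlic [349.2 222.7]
lemon [329.4 299.8]
```

View pics/w1b.png

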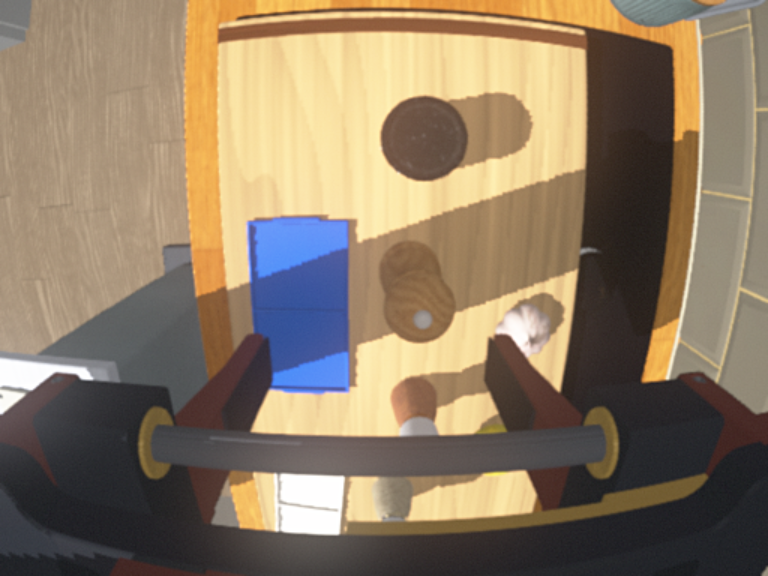

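The wrist view confirms the mill knob at (282,213), the honey jar lid at (283,92) and the garlic at (349,220), all within 2 px of prediction. I'll take the mill first, gripping its head.

Call:
apply_moves --series '[[[-1.1, 1.5, 0, 0, 0, 0, 1], [-1.1, 1.5, 0, 0, 0, 0, 1], [0, 0, 3, 0, 0, 0, 1], [0, 0, 3, 0, 0, 0, 1], [0, 0, 3, 0, 0, 0, 1], [0, 0, 3, 0, 0, 0, 1], [0, 0, 3, 0, 0, 0, 1], [0, 0, 0, 0, 0, 0, 1], [0, 0, 0, 0, 0, 0, 0], [0, 0, 0, 0, 0, 0, 0], [0, 0, 0, 0, 0, 0, 0], [0, 0, 0, 0, 0, 0, 0]]]'

```text
t: 3.6
ee_pos: [555.0, 314.7, 178.2]
orientation: [2.223, 2.219, 0.004]
ft_force: [-0.6, -0.8, -0.0]
width: 59.2
```

Call:
apply_moves --series '[[[0, 0, 0, 0, 0, 0, 0], [0, 0, 0, 0, 0, 0, 0], [0, 0, 0, 0, 0, 0, 0]]]'

```text
t: 3.9
ee_pos: [554.4, 314.6, 177.3]
orientation: [2.223, 2.22, 0.001]
ft_force: [-2.0, 0.9, 4.3]
width: 47.2
```

Call:
apply_moves --series '[[[0, 0, -2, 0, 0, 0, 0], [0, 0, -3, 0, 0, 0, 0], [0, 0, -3, 0, 0, 0, 0], [0, 0, -3, 0, 0, 0, 0], [-2, -1, -2, 0, 0, 0, 0], [-3.5, -1.5, 0, 0, 0, 0, 0], [-4.5, -1.8, 0, 0, 0, 0, 0], [-4.5, -1.8, 0, 0, 0, 0, 0], [-4.5, -1.8, 0, 0, 0, 0, 0], [-4, -1.8, 0, 0, 0, 0, 0], [-3.5, -1.5, 0, 0, 0, 0, 0], [0, 0, 0, 0, 0, 0, 0]]]'

```text
t: 5.1
ee_pos: [439.4, 46.5, 306.2]
orientation: [-2.227, -2.215, 0.003]
ft_force: [-0.0, 0.5, -2.2]
width: 47.0
```

```bash
python3 - <<'E'
from h import *
d=snap("wrist","w2");s=snap("side","s2")
cv2.imwrite("pics/w2b.png",np.hstack([d["img"],cv2.resize(s["img"][100:292,160:416],(512,384))])[:, :])
a=cv2.imread("pics/w2b.png");cv2.imwrite("pics/w2b.png",cv2.resize(a,(800,300)))
for n,p in dict(blue=(448,271.4,70),w1=(442.5,49.5,64),w0=(434,-27,64)).items(): print(n,wproj(d,p))
from workcell import ctrl;print(ctrl.get_obs()["ee_pos"],ctrl.get_obs()["width"])
E
```

```text
blue [257.2  -2.1]
w1 [253.7 163.2]
w0 [247.8 217.1]
[441.63511     48.97602005 306.69640652] 47.203230812029254
```

View pics/w2b.png

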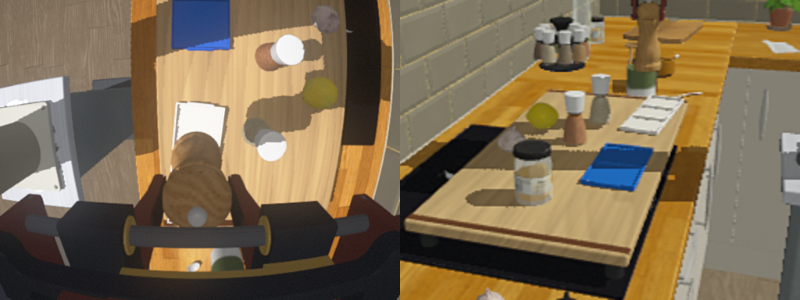

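Call:
apply_moves --series '[[[0.05, 0.1, 2, 0, 0, 0, 0], [0, 0, 3, 0, 0, 0, 0], [0, 0, 3, 0, 0, 0, 0], [0, 0, 2, 0, 0, 0, 0], [0, 0, 1.2, 0, 0, 0, 0], [0, 0, 0.8, 0, 0, 0, 0], [0, 0, 0, 0, 0, 0, 0], [0, 0, 0, 0, 0, 0, 0]]]'

```text
t: 6.0
ee_pos: [443.5, 50.3, 187.2]
orientation: [2.223, 2.219, 0.001]
ft_force: [0.4, -0.3, -1.3]
width: 47.0
```

Call:
apply_moves --series '[[[0, 0, 0.2, 0, 0, 0, 0], [0, 0, 0.2, 0, 0, 0, 0], [0, 0, 0, 0, 0, 0, 0], [0, 0, 0, 0, 0, 0, 0]]]'

```text
t: 6.4
ee_pos: [442.9, 50.0, 182.9]
orientation: [2.223, 2.219, 0.0]
ft_force: [0.0, 0.4, -2.2]
width: 47.1
```

Call:
apply_moves --series '[[[0, 0, 0.1, 0, 0, 0, 0], [0, 0, 0.05, 0, 0, 0, 0], [0, 0, 0, 0, 0, 0, 0], [0, 0, 0, 0, 0, 0, 0]]]'

```text
t: 6.8
ee_pos: [443.0, 50.0, 181.4]
orientation: [2.223, 2.219, 0.0]
ft_force: [-1.4, 0.1, 3.3]
width: 47.4
```

Contact is felt at the expected height. I'll release, rise and go over the red jar.

Call:
apply_moves --series '[[[0, 0, 0, 0, 0, 0, 1], [0, 0, 0, 0, 0, 0, 1], [0, 0, 0, 0, 0, 0, 1], [0, 0, 0, 0, 0, 0, 1], [0, 0, -2, 0, 0, 0, 1], [0, 0, -3, 0, 0, 0, 1], [0, 0, -3, 0, 0, 0, 1], [0, 0, -3, 0, 0, 0, 1], [4.1, 3.9, 0, 0, 0, 0, 1], [4.1, 3.9, 0, 0, 0, 0, 1], [4.2, 4, 0, 0, 0, 0, 1], [0, 0, 0, 0, 0, 0, 1]]]'

```text
t: 8.0
ee_pos: [549.8, 162.2, 290.9]
orientation: [2.22, 2.222, 0.004]
ft_force: [-0.0, -0.3, 0.1]
width: 87.5
```

```bash
python3 - <<'E'
from h import *
d=snap("wrist","w3");t=snap("top","t3")
cv2.imwrite("pics/w3b.png",cv2.resize(np.hstack([d["img"],cv2.resize(t["img"][135:270,255:435],(512,384))]),(800,300)))
for n,p in dict(red=(561,174,165),cream=(540,43,165),garlic=(666,254,88),lemon=(651,118,89)).items(): print(n,wproj(d,p),wproj(d,p)*.78)
from workcell import ctrl;print(ctrl.get_obs()["ee_pos"])
h=cv2.cvtColor(d["img"],cv2.COLOR_BGR2HSV);m=cv2.inRange(h,(20,130,60),(38,255,255))
for c in cv2.findContours(m,0,1)[0]:
    if cv2.contourArea(c)>150:
        e=cv2.fitEllipse(c);print("lemon",e,wz(d,*e[0],89))
E
```

```text
red [262.4 177.4] [204.672 138.372]
cream [241.8 293.1] [188.604 228.618]
garlic [347.6  98.7] [271.128  76.986]
lemon [330.2 206.9] [257.556 161.382]
[546.28420406 159.10076999 290.26330187]
lemon ((413.73773193359375, 333.7958984375), (11.510759353637695, 147.68226623535156), 78.60640716552734) [ 842.7 -127.6   89. ]
lemon ((103.68218231201172, 295.26641845703125), (19.550020217895508, 42.43705749511719), 2.203037738800049) [317.6 -31.8  89. ]
lemon ((399.76263427734375, 295.1056823730469), (21.38928985595703, 43.886268615722656), 176.88265991210938) [785.4 -32.   89. ]
lemon ((329.8099670410156, 206.1487579345703), (40.84876251220703, 53.04031753540039), 75.47769165039062) [650.3 119.   89. ]
```

View pics/w3b.png

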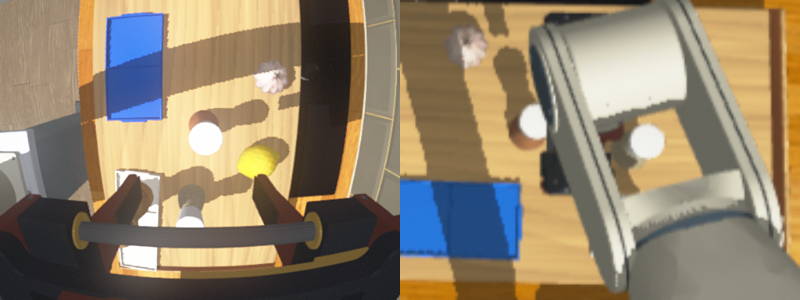

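The wrist view shows the red-filled flask's cap at (263,178), as predicted, and the cream flask apart from it. The lemon is at (330,206) with its long axis about 15° from world x. I'll pick the red jar by its cap.

Call:
apply_moves --series '[[[1.5, 1.45, 0, 0, 0, 0, 1], [0, 0, 2, 0, 0, 0, 1], [0, 0, 3, 0, 0, 0, 1], [0, 0, 3, 0, 0, 0, 1], [0, 0, 3, 0, 0, 0, 1], [0, 0, 2.3, 0, 0, 0, 1], [0, 0, 1.4, 0, 0, 0, 1], [0, 0, 0, 0, 0, 0, 1], [0, 0, 0, 0, 0, 0, 0], [0, 0, 0, 0, 0, 0, 0], [0, 0, 0, 0, 0, 0, 0], [0, 0, 0, 0, 0, 0, 0]]]'

```text
t: 9.3
ee_pos: [561.4, 173.6, 145.1]
orientation: [2.223, 2.219, 0.002]
ft_force: [-0.2, 0.5, 0.4]
width: 59.5
```

Call:
apply_moves --series '[[[0, 0, 0, 0, 0, 0, 0], [0, 0, 0, 0, 0, 0, 0], [0, 0, 0, 0, 0, 0, 0]]]'

```text
t: 9.6
ee_pos: [561.0, 173.6, 144.4]
orientation: [2.223, 2.22, 0.0]
ft_force: [-0.9, 0.1, 1.4]
width: 41.0
```

Call:
apply_moves --series '[[[0, 0, -2, 0, 0, 0, 0], [0, 0, -3, 0, 0, 0, 0], [0, 0, -4, 0, 0, 0, 0], [0, 0, -4, 0, 0, 0, 0], [0, 0, -4, 0, 0, 0, 0], [-3, -1.9, 0, 0, 0, 0, 0], [-3.5, -2.2, 0, 0, 0, 0, 0], [-4, -2.5, 0, 0, 0, 0, 0], [-4, -2.5, 0, 0, 0, 0, 0], [-3.5, -2.2, 0, 0, 0, 0, 0], [-2.06, -1.4, 0, 0, 0, 0, 0], [0, 0, 0, 0, 0, 0, 0]]]'

```text
t: 10.8
ee_pos: [431.7, -28.7, 314.0]
orientation: [-2.226, -2.216, 0.002]
ft_force: [-0.0, -0.2, 0.3]
width: 41.2
```

Call:
apply_moves --series '[[[0, 0, 0, 0, 0, 0, 0], [0, 0, 0, 0, 0, 0, 0]]]'

```text
t: 11.0
ee_pos: [434.2, -26.4, 314.2]
orientation: [2.223, 2.22, 0.001]
ft_force: [0.4, -0.4, -1.0]
width: 41.4
```

```bash
python3 - <<'E'
from h import *
d=snap("wrist","w4");s=snap("side","s4")
cv2.imwrite("pics/w4b.png",cv2.resize(np.hstack([d["img"],cv2.resize(s["img"][100:220,220:380],(512,384))]),(800,300)))
print([wproj(d,p)*.78 for p in ((442.5,49.5,210),(442.5,49.5,64),(434,-27,64))])
print([wproj(d,p)*.78 for p in ((405.7,97.8,70),(488.7,86.8,70))])
from workcell import ctrl;print(ctrl.get_obs()["ee_pos"])
E
```

```text
[array([203.19 ,  84.942]), array([200.694,  84.63 ]), array([195.702, 128.778])]
[array([178.542,  56.394]), array([228.462,  63.102])]
[434.12868094 -26.16803831 314.07660247]
```

View pics/w4b.png

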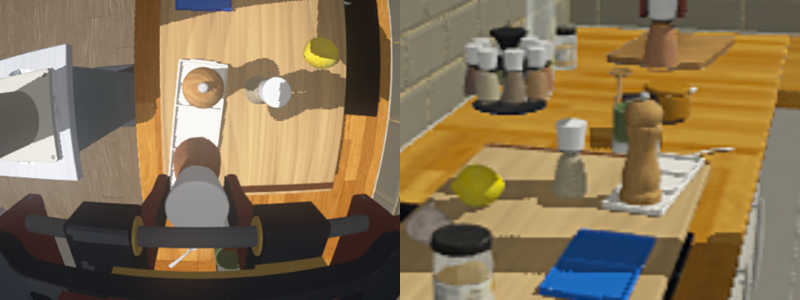

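The mill stands upright in its bay at (203,88), and the tray's corners match prediction. Now I'll lower the red jar.

Call:
apply_moves --series '[[[0, 0, 2, 0, 0, 0, 0], [0, 0, 3, 0, 0, 0, 0], [0, 0, 3, 0, 0, 0, 0], [0, 0, 3, 0, 0, 0, 0], [0, 0, 2.5, 0, 0, 0, 0], [0, 0, 1.5, 0, 0, 0, 0], [0, 0, 1, 0, 0, 0, 0], [0, 0, 0.3, 0, 0, 0, 0], [0, 0, 0.1, 0, 0, 0, 0], [0, 0, 0.1, 0, 0, 0, 0], [0, 0, 0, 0, 0, 0, 0]]]'

```text
t: 12.2
ee_pos: [434.1, -26.9, 149.8]
orientation: [2.223, 2.219, 0.001]
ft_force: [0.3, 0.5, -1.7]
width: 41.1
```

Call:
apply_moves --series '[[[0, 0, 0.1, 0, 0, 0, 0], [0, 0, 0, 0, 0, 0, 0], [0, 0, 0, 0, 0, 0, 0]]]'

```text
t: 12.5
ee_pos: [433.7, -26.9, 148.4]
orientation: [2.223, 2.219, 0.0]
ft_force: [-0.5, -0.2, -1.3]
width: 41.1
```

Call:
apply_moves --series '[[[0, 0, 0.05, 0, 0, 0, 0], [0, 0, 0, 0, 0, 0, 1], [0, 0, 0, 0, 0, 0, 1], [0, 0, 0, 0, 0, 0, 1], [0, 0, 0, 0, 0, 0, 1], [0, 0, -2, 0, 0, 0, 1], [0, 0, -3, 0, 0, 0, 1], [0, 0, -4, 0, 0, 0, 1], [0, 0, -4, 0, 0, 0, 1], [2, 2, 0, 0, 0, 0, 1], [3.5, 3.5, 0, 0, 0, 0, 1], [3.5, 3.5, 0, 0, 0, 0, 1]]]'

```text
t: 13.7
ee_pos: [524.7, 63.8, 278.5]
orientation: [2.224, 2.217, 0.002]
ft_force: [0.6, -0.1, 0.9]
width: 87.8
```

Call:
apply_moves --series '[[[3.5, 3, 0, 0, 0, 0, 1], [3.5, 3, 0, 0, 0, 0, 1], [3.5, 3, 0, 0, 0, 0, 1], [3.5, 2.5, 0, 0, 0, 0, 1], [3, 2, 0, 0, 0, 0, 1], [2, 0.7, 0, 0, 0, 0, 1], [0, 0, 0, 0, 0, 0, 1], [0, 0, 0, 0, 0, 0, 1]]]'

```text
t: 14.5
ee_pos: [665.6, 252.6, 276.9]
orientation: [-2.222, -2.22, 0.002]
ft_force: [-1.6, -0.7, 0.7]
width: 87.8
```

```bash
python3 - <<'E'
from h import *
d=snap("wrist","w5");s=snap("side","s5")
cv2.imwrite("pics/w5b.png",cv2.resize(np.hstack([d["img"],cv2.resize(s["img"][100:220,220:380],(512,384))]),(800,300)))
print(wproj(d,(666,254,88)),wproj(d,(666,254,88))*.78)
from workcell import ctrl;print(ctrl.get_obs()["ee_pos"])
h=cv2.cvtColor(d["img"],cv2.COLOR_BGR2HSV);u,v=wproj(d,(666,254,88)).astype(int)
m=np.zeros_like(h[...,0]);m[v-45:v+45,u-45:u+45]=cv2.inRange(h,(0,0,90),(180,75,255))[v-45:v+45,u-45:u+45]
for c in cv2.findContours(m,0,1)[0]:
    if cv2.contourArea(c)>150:
        (x,y),r=cv2.minEnclosingCircle(c);print(x,y,r,wz(d,x,y,85))
E
```

```text
[251.6 173.3] [196.248 135.174]
[665.54833945 251.63397868 277.50388253]
252.5 171.0 24.622243881225586 [667.1 256.   85. ]
```

View pics/w5b.png

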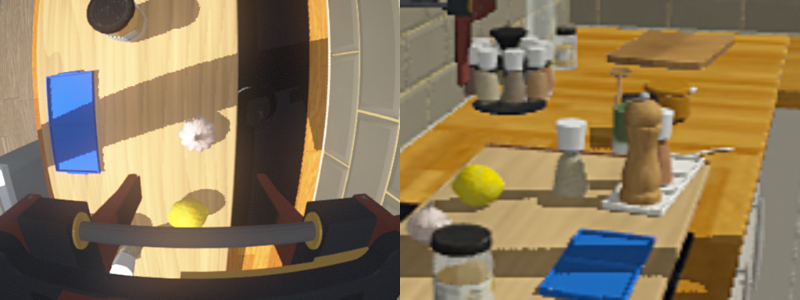

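The garlic is at (252,171), which gives (667,255) mm and agrees with the top view. The mill and red jar stand upright in the white tray. Next I'll grasp the garlic.

Call:
apply_moves --series '[[[0.35, 0.1, 2, 0, 0, 0, 1], [0, 0, 3, 0, 0, 0, 1], [0, 0, 4, 0, 0, 0, 1], [0, 0, 4, 0, 0, 0, 1], [0, 0, 3, 0, 0, 0, 1], [0, 0, 2, 0, 0, 0, 1], [0, 0, 1.1, 0, 0, 0, 1], [0, 0, 0, 0, 0, 0, 1], [0, 0, 0, 0, 0, 0, 0], [0, 0, 0, 0, 0, 0, 0], [0, 0, 0, 0, 0, 0, 0], [0, 0, 0, 0, 0, 0, 0]]]'

```text
t: 15.8
ee_pos: [667.6, 256.4, 87.8]
orientation: [2.223, 2.219, 0.002]
ft_force: [0.1, -0.9, 0.5]
width: 59.3
```

Call:
apply_moves --series '[[[0, 0, 0, 0, 0, 0, 0], [0, 0, 0, 0, 0, 0, 0]]]'

```text
t: 16.0
ee_pos: [667.5, 256.4, 87.5]
orientation: [2.223, 2.219, 0.001]
ft_force: [-0.7, -0.2, 5.0]
width: 54.2
```

Call:
apply_moves --series '[[[0, 0, -2, 0, 0, 0, 0], [0, 0, -3, 0, 0, 0, 0], [0, 0, -4, 0, 0, 0, 0], [0, 0, -4, 0, 0, 0, 0], [0, 0, -4, 0, 0, 0, 0], [0, 0, -3, 0, 0, 0, 0], [-2.5, -1.7, 0, 0, 0, 0, 0], [-3.5, -2.4, 0, 0, 0, 0, 0], [-3.8, -2.6, 0, 0, 0, 0, 0], [-3.8, -2.6, 0, 0, 0, 0, 0], [-3.8, -2.6, 0, 0, 0, 0, 0], [-3.8, -2.6, 0, 0, 0, 0, 0]]]'

```text
t: 17.2
ee_pos: [520.3, 43.3, 286.5]
orientation: [2.223, 2.22, -0.0]
ft_force: [0.9, -1.2, 0.4]
width: 54.3
```

Call:
apply_moves --series '[[[-3.8, -2.6, 0, 0, 0, 0, 0], [-3.8, -2.6, 0, 0, 0, 0, 0], [-3.5, -2.4, 0, 0, 0, 0, 0], [-2.5, -1.5, 0, 0, 0, 0, 0], [-1.2, -0.6, 0, 0, 0, 0, 0], [0, 0, 0, 0, 0, 0, 0], [0, 0, 0, 0, 0, 0, 0], [0, 0, 0, 0, 0, 0, 0]]]'

```text
t: 18.0
ee_pos: [425.2, -102.6, 286.7]
orientation: [-2.222, -2.221, -0.001]
ft_force: [-0.1, 0.4, -1.2]
width: 54.0
```

Call:
apply_moves --series '[[[-0.1, 0, 2, 0, 0, 0, 0], [0, 0, 3, 0, 0, 0, 0], [0, 0, 4, 0, 0, 0, 0], [0, 0, 4, 0, 0, 0, 0], [0, 0, 3, 0, 0, 0, 0], [0, 0, 1.5, 0, 0, 0, 0], [0, 0, 1, 0, 0, 0, 0], [0, 0, 0.6, 0, 0, 0, 0], [0, 0, 0.2, 0, 0, 0, 0], [0, 0, 0, 0, 0, 0, 0], [0, 0, 0, 0, 0, 0, 0]]]'

```text
t: 19.1
ee_pos: [425.1, -104.5, 94.4]
orientation: [2.222, 2.219, 0.001]
ft_force: [0.1, 0.3, 0.2]
width: 54.1
```

Call:
apply_moves --series '[[[0, 0, 0.15, 0, 0, 0, 0], [0, 0, 0.1, 0, 0, 0, 0], [0, 0, 0, 0, 0, 0, 0], [0, 0, 0, 0, 0, 0, 1], [0, 0, 0, 0, 0, 0, 1], [0, 0, 0, 0, 0, 0, 1], [0, 0, 0, 0, 0, 0, 1], [0, 0, -2, 0, 0, 0, 1], [0, 0, -3, 0, 0, 0, 1], [0, 0, -4, 0, 0, 0, 1], [0, 0, -4, 0, 0, 0, 1], [0, 0, -4, 0, 0, 0, 1]]]'

```text
t: 20.3
ee_pos: [424.0, -104.2, 262.7]
orientation: [-2.223, -2.219, 0.0]
ft_force: [0.7, 0.0, -0.0]
width: 87.7
```

Call:
apply_moves --series '[[[0, 0, -1.5, 0, 0, 0, 1], [2, 2, 0, 0, 0, 0, 1], [3.3, 3.3, 0, 0, 0, 0, 1], [3.3, 3.3, 0, 0, 0, 0, 1], [3.3, 3.3, 0, 0, 0, 0, 1], [3.3, 3.3, 0, 0, 0, 0, 1], [3.3, 3.3, 0, 0, 0, 0, 1], [2.5, 2.5, 0, 0, 0, 0, 1], [1.2, 1.5, 0, 0, 0, 0, 1], [0, 0, 0, 0, 0, 0, 1], [0, 0, 0, 0, 0, 0, 1]]]'

```text
t: 21.4
ee_pos: [649.1, 117.1, 275.5]
orientation: [-2.222, -2.219, 0.002]
ft_force: [-0.8, -0.6, 0.5]
width: 87.9
```

```bash
python3 - <<'E'
from h import *
d=snap("wrist","w6");s=snap("side","s6")
cv2.imwrite("pics/w6b.png",cv2.resize(np.hstack([d["img"],cv2.resize(s["img"][100:220,220:380],(512,384))]),(800,300)))
from workcell import ctrl;print(ctrl.get_obs()["ee_pos"])
h=cv2.cvtColor(d["img"],cv2.COLOR_BGR2HSV);m=cv2.inRange(h,(22,150,60),(36,255,255))
for c in cv2.findContours(m,0,1)[0]:
    if cv2.contourArea(c)>300:
        p=np.array([wz(d,*q[0],85)[:2] for q in c]);
        print(cv2.minEnclosingCircle(c),"ellipse on plane",cv2.fitEllipse(p.astype(np.float32)))
E
```

```text
[648.84318175 116.3638334  275.99479032]
((253.5, 173.5), 30.438562393188477) ellipse on plane ((650.7747192382812, 117.28864288330078), (53.69039535522461, 67.49292755126953), 106.53765869140625)
```

View pics/w6b.png

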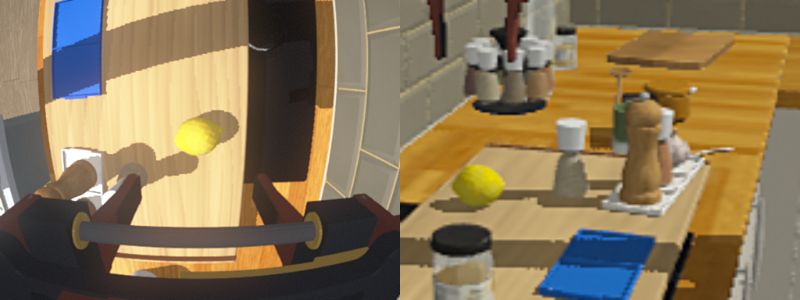

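The lemon is at (253,173), which gives (651,118) mm with its axis at about 16.5°. All three white-tray items are in place in the side view. I'll turn and descend on the lemon.

Call:
apply_moves --series '[[[0.15, 0.2, 0, 0, 0, 0, 1], [0, 0, 1, 0, 0, 8.2, 1], [0, 0, 1, 0, 0, 8.2, 1], [0, 0, 1, 0, 0, 8.2, 1], [0, 0, 1, 0, 0, 8.2, 1], [0, 0, 1, 0, 0, 8.2, 1], [0, 0, 1, 0, 0, 8.2, 1], [0, 0, 1, 0, 0, 8.2, 1], [0, 0, 1, 0, 0, 8.2, 1], [0, 0, 1, 0, 0, 7.9, 1], [0, 0, 0, 0, 0, 0, 1], [0, 0, 0, 0, 0, 0, 1]]]'

```text
t: 22.7
ee_pos: [651.7, 118.3, 186.5]
orientation: [3.109, 0.453, 0.0]
ft_force: [0.6, 0.8, -0.1]
width: 88.2
```

Call:
apply_moves --series '[[[0, 0, 3, 0, 0, 0, 1], [0, 0, 3, 0, 0, 0, 1], [0, 0, 2.5, 0, 0, 0, 1], [0, 0, 1.5, 0, 0, 0, 1], [0, 0, 0, 0, 0, 0, 1], [0, 0, 0, 0, 0, 0, 0], [0, 0, 0, 0, 0, 0, 0], [0, 0, 0, 0, 0, 0, 0], [0, 0, 0, 0, 0, 0, 0], [0, 0, 0, 0, 0, 0, 0], [0, 0, 0, 0, 0, 0, 0]]]'

```text
t: 23.8
ee_pos: [652.3, 118.9, 87.1]
orientation: [-3.109, -0.448, -0.002]
ft_force: [-1.0, 0.4, 6.0]
width: 55.1
```

Call:
apply_moves --series '[[[0, 0, -2, 0, 0, 0, 0], [0, 0, -3, 0, 0, 0, 0], [0, 0, -4, 0, 0, 0, 0], [0, 0, -1, 0, 0, -8.2, 0], [0, 0, -1, 0, 0, -8.2, 0], [0, 0, -1, 0, 0, -8.2, 0], [0, 0, -1, 0, 0, -8.2, 0], [0, 0, -1, 0, 0, -8.2, 0], [0, 0, -1, 0, 0, -8.2, 0], [0, 0, -1, 0, 0, -8.2, 0], [0, 0, -1, 0, 0, -8.2, 0], [0, 0, -1, 0, 0, -7.9, 0]]]'

```text
t: 25.0
ee_pos: [651.5, 118.6, 266.1]
orientation: [-2.216, -2.226, 0.001]
ft_force: [-0.3, 0.3, -0.8]
width: 55.1
```

Call:
apply_moves --series '[[[0.7, -1.3, 0, 0, 0, 0, 0], [1.5, -2.7, 0, 0, 0, 0, 0], [2, -3.7, 0, 0, 0, 0, 0], [2, -3.7, 0, 0, 0, 0, 0], [2, -3.7, 0, 0, 0, 0, 0], [1.5, -2.7, 0, 0, 0, 0, 0], [0.9, -1.8, 0, 0, 0, 0, 0], [0.4, -0.8, 0, 0, 0, 0, 0], [0, 0, 0, 0, 0, 0, 0], [0, 0, 0, 0, 0, 0, 0], [0, 0, 0, 0, 0, 0, 0]]]'

```text
t: 26.1
ee_pos: [448.8, 228.8, 266.1]
orientation: [2.225, 2.218, 0.0]
ft_force: [0.3, -0.1, -0.8]
width: 55.1
```

Call:
apply_moves --series '[[[0, 0, 2, 0, 0, 0, 0], [0, 0, 3, 0, 0, 0, 0], [0, 0, 4, 0, 0, 0, 0], [0, 0, 3, 0, 0, 0, 0], [0, 0, 2.5, 0, 0, 0, 0], [0, 0, 1.5, 0, 0, 0, 0], [0, 0, 0.8, 0, 0, 0, 0], [0, 0, 0.4, 0, 0, 0, 0], [0, 0, 0.1, 0, 0, 0, 0], [0, 0, 0, 0, 0, 0, 0], [0, 0, 0, 0, 0, 0, 0]]]'

```text
t: 27.2
ee_pos: [448.6, 229.3, 93.9]
orientation: [2.223, 2.219, 0.002]
ft_force: [-0.2, 0.6, -1.5]
width: 55.0
```

Call:
apply_moves --series '[[[0, 0, 0.15, 0, 0, 0, 0], [0, 0, 0.1, 0, 0, 0, 0], [0, 0, 0, 0, 0, 0, 0], [0, 0, 0, 0, 0, 0, 0]]]'

```text
t: 27.6
ee_pos: [448.3, 229.2, 91.0]
orientation: [2.223, 2.219, 0.001]
ft_force: [0.1, 0.2, 3.5]
width: 55.0
```

Call:
apply_moves --series '[[[0, 0, 0, 0, 0, 0, 1], [0, 0, 0, 0, 0, 0, 1], [0, 0, 0, 0, 0, 0, 1], [0, 0, 0, 0, 0, 0, 1], [0, 0, -2, 0, 0, 0, 1], [0, 0, -3, 0, 0, 0, 1], [0, 0, -4, 0, 0, 0, 1], [0, 0, -4, 0, 0, 0, 1], [0, 0, -4, 0, 0, 0, 1], [2, 1.1, 0, 0, 0, 0, 1], [3.5, 1.9, 0, 0, 0, 0, 1], [4, 2.2, 0, 0, 0, 0, 1]]]'

```text
t: 28.8
ee_pos: [500.6, 324.4, 261.5]
orientation: [2.224, 2.218, 0.001]
ft_force: [-0.4, -0.2, 0.4]
width: 88.0
```

Call:
apply_moves --series '[[[4, 2.2, 0, 0, 0, 0, 1], [3.5, 1.9, 0, 0, 0, 0, 1], [2, 1.1, 0, 0, 0, 0, 1], [1, 0.5, 0, 0, 0, 0, 1], [0, 0, 0, 0, 0, 0, 1], [0, 0, 0, 0, 0, 0, 1], [0, 0, 0, 0, 0, 0, 1]]]'

```text
t: 29.5
ee_pos: [556.9, 427.7, 260.8]
orientation: [2.224, 2.219, -0.001]
ft_force: [0.4, 0.5, -0.3]
width: 87.8
```

```bash
python3 - <<'E'
from h import *
d=snap("wrist","w7");s=snap("side","s7")
cv2.imwrite("pics/w7b.png",cv2.resize(np.hstack([d["img"],cv2.resize(s["img"][100:292,160:416],(512,384))]),(800,300)))
from workcell import ctrl;print(ctrl.get_obs()["ee_pos"])
u,v=wproj(d,(558,430,154)).astype(int);print(u,v)
h=cv2.cvtColor(d["img"],cv2.COLOR_BGR2HSV)
m=np.zeros_like(h[...,0]);m[max(v-60,0):v+60,u-60:u+60]=cv2.inRange(h,(0,0,0),(180,255,75))[max(v-60,0):v+60,u-60:u+60]
for c in cv2.findContours(m,0,1)[0]:
    if cv2.contourArea(c)>800:
        (x,y),r=cv2.minEnclosingCircle(c);print(x,y,r,wz(d,x,y,154))
E
```

```text
[557.12859734 427.91322822 261.0589952 ]
252 192
```

View pics/w7b.png

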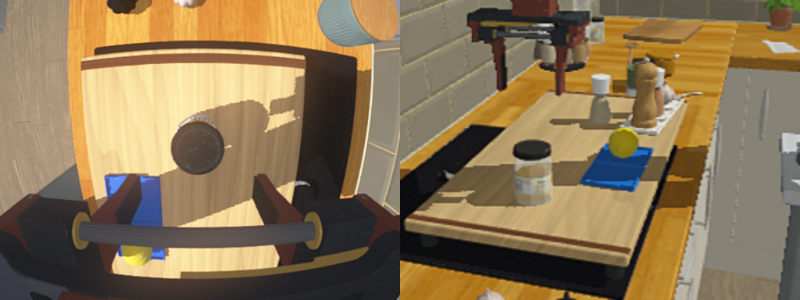

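The jar lid is centred at (253,191), as predicted. The lemon sits in the blue tray. I'll grasp the honey jar by its body.

Call:
apply_moves --series '[[[0.25, 0.14, 2, 0, 0, 0, 1], [0, 0, 3, 0, 0, 0, 1], [0, 0, 3, 0, 0, 0, 1], [0, 0, 3, 0, 0, 0, 1], [0, 0, 2.5, 0, 0, 0, 1], [0, 0, 1.6, 0, 0, 0, 1], [0, 0, 0, 0, 0, 0, 1], [0, 0, 0, 0, 0, 0, 0], [0, 0, 0, 0, 0, 0, 0], [0, 0, 0, 0, 0, 0, 0], [0, 0, 0, 0, 0, 0, 0], [0, 0, 0, 0, 0, 0, 0]]]'

```text
t: 30.8
ee_pos: [558.9, 431.8, 111.1]
orientation: [-2.223, -2.219, -0.002]
ft_force: [-2.8, -1.3, 6.2]
width: 62.9
```

Call:
apply_moves --series '[[[0, 0, 0, 0, 0, 0, 0], [0, 0, 0, 0, 0, 0, 0]]]'

```text
t: 31.0
ee_pos: [558.9, 431.8, 111.1]
orientation: [-2.223, -2.22, -0.002]
ft_force: [-2.8, -0.4, 6.5]
width: 62.6
```

Call:
apply_moves --series '[[[0, 0, -1.5, 0, 0, 0, 0], [0, 0, -2.5, 0, 0, 0, 0], [0, 0, -3, 0, 0, 0, 0], [0, 0, -3, 0, 0, 0, 0], [-1.5, -1.4, 0, 0, 0, 0, 0], [-2.5, -2.4, 0, 0, 0, 0, 0], [-3, -2.8, 0, 0, 0, 0, 0], [-2.5, -2.4, 0, 0, 0, 0, 0], [-1.5, -1.4, 0, 0, 0, 0, 0], [-0.7, -0.7, 0, 0, 0, 0, 0], [0, 0, 0, 0, 0, 0, 0], [0, 0, 0, 0, 0, 0, 0]]]'

```text
t: 32.2
ee_pos: [448.6, 315.4, 210.3]
orientation: [2.223, 2.219, 0.003]
ft_force: [1.3, 0.1, -2.7]
width: 62.6
```

Call:
apply_moves --series '[[[0, 0, 2, 0, 0, 0, 0], [0, 0, 2.5, 0, 0, 0, 0], [0, 0, 2, 0, 0, 0, 0], [0, 0, 1.5, 0, 0, 0, 0], [0, 0, 0.8, 0, 0, 0, 0], [0, 0, 0.4, 0, 0, 0, 0], [0, 0, 0.1, 0, 0, 0, 0], [0, 0, 0, 0, 0, 0, 0], [0, 0, 0.1, 0, 0, 0, 0], [0, 0, 0, 0, 0, 0, 0], [0, 0, 0, 0, 0, 0, 0]]]'

```text
t: 33.3
ee_pos: [447.8, 314.7, 116.1]
orientation: [2.223, 2.219, 0.001]
ft_force: [0.6, 0.3, -3.6]
width: 62.2
```

Call:
apply_moves --series '[[[0, 0, 0.1, 0, 0, 0, 0], [0, 0, 0.05, 0, 0, 0, 0], [0, 0, 0, 0, 0, 0, 0], [0, 0, 0, 0, 0, 0, 0]]]'

```text
t: 33.7
ee_pos: [447.8, 314.7, 115.0]
orientation: [2.223, 2.219, 0.001]
ft_force: [-1.5, -1.4, 5.2]
width: 62.9
```

Contact. I'll release, rise and move left, clear of the cameras.

Call:
apply_moves --series '[[[0, 0, 0, 0, 0, 0, 1], [0, 0, 0, 0, 0, 0, 1], [0, 0, 0, 0, 0, 0, 1], [0, 0, 0, 0, 0, 0, 1], [0, 0, -2, 0, 0, 0, 1], [0, 0, -3, 0, 0, 0, 1], [0, 0, -4, 0, 0, 0, 1], [0, 0, -4, 0, 0, 0, 1], [0, 0, -4, 0, 0, 0, 1], [2, -1, 0, 0, 0, 0, 1], [4, -1.8, 0, 0, 0, 0, 1], [4, -1.8, 0, 0, 0, 0, 1]]]'

```text
t: 34.9
ee_pos: [401.6, 415.4, 284.9]
orientation: [2.226, 2.217, 0.002]
ft_force: [0.5, -1.0, -0.3]
width: 87.7
```

Call:
apply_moves --series '[[[4, -1.8, 0, 0, 0, 0, 1], [4, -1.8, 0, 0, 0, 0, 1], [4, -1.8, 0, 0, 0, 0, 1], [4, -1.8, 0, 0, 0, 0, 1], [2, -1, 0, 0, 0, 0, 1], [0, 0, 0, 0, 0, 0, 1], [0, 0, 0, 0, 0, 0, 1], [0, 0, 0, 0, 0, 0, 1]]]'

```text
t: 35.7
ee_pos: [320.6, 593.7, 284.0]
orientation: [2.224, 2.218, -0.001]
ft_force: [0.6, -0.2, 0.4]
width: 87.8
```

```bash
python3 - <<'E'
from h import *
t=snap("top","t8");s=snap("side","s8")
a=cv2.resize(t["img"][135:270,200:435],None,fx=3.4,fy=3.4,interpolation=cv2.INTER_CUBIC)[:300,:0]
A=cv2.resize(t["img"][170:270,235:435],(600,300),interpolation=cv2.INTER_CUBIC);B=cv2.resize(s["img"][140:240,220:420],(600,300),interpolation=cv2.INTER_CUBIC)
cv2.imwrite("pics/f8.png",np.vstack([A,B]))
for n,p in dict(honey=(448,315,158),lemon=(448,228,93),mill=(442.5,49.5,212),red=(434,-27,169),garlic=(425.5,-103.5,100),cream=(540,43,165)).items(): print(n,(proj(t,p)-[235,170])*3,(proj(s,p)-[220,140])*3+[0,300])
h=cv2.cvtColor(t["img"],cv2.COLOR_BGR2HSV)
def c(m,x0,x1,y0,y1,z,n):
    k=np.zeros_like(m);k[y0:y1,x0:x1]=m[y0:y1,x0:x1]
    q=max(cv2.findContours(k,0,1)[0],key=cv2.contourArea);(x,y),r=cv2.minEnclosingCircle(q);print(n,x,y,r,onz(t,x,y,z))
W=cv2.inRange(h,(0,0,180),(180,50,255))
c(cv2.inRange(h,(24,150,100),(35,255,255)),235,320,205,260,93,"lemon")
c(cv2.inRange(h,(0,0,0),(180,255,60)),235,300,205,260,158,"lid")
c(W,350,385,185,210,165,"cream")
E
```

```text
honey [ 79.5 184.8] [230.1 420.9]
lemon [174.3 190.2] [248.7 452.1]
mill [399.  195.9] [291. 291.]
red [477.  209.7] [308.7 311.4]
garlic [540.6 223.2] [323.7 350.1]
cream [393.6  85.8] [204.6 324.9]
lemon 293.5 233.0 12.54003620147705 [449.2 226.9  93. ]
lid 261.81146240234375 231.3524627685547 11.768189430236816 [448.7 314.2 158. ]
cream 365.70001220703125 198.6999969482422 8.184218406677246 [539.8  44.3 165. ]
```

View pics/f8.png

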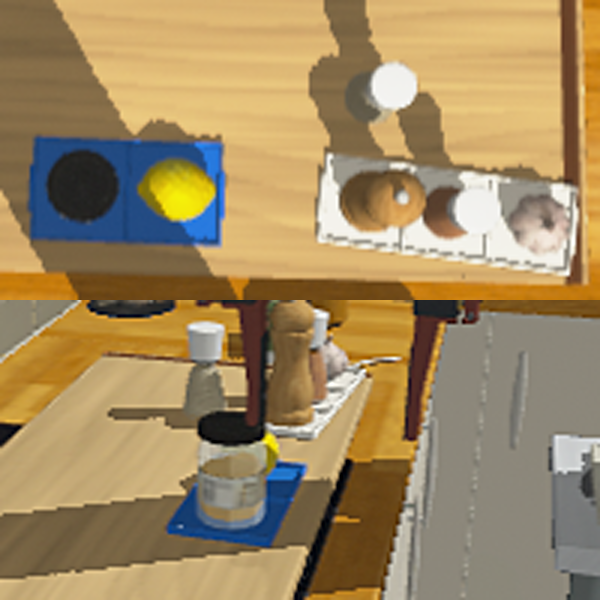

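The final pictures show all five items in their own bays. The mill knob is at (402,197), the red jar's cap at (474,212) and the garlic at (540,223), each within about 3 crop pixels of the bay-centre prediction. The lemon and honey jar measure within 2 mm, and the cream jar within about 1.5 mm of its start.

```bash
python3 -c "
from workcell import ctrl
print(ctrl.close_job())"
```

```text
the job is handed in; nothing more can be done
None
```

Both kits are made up and the job is handed in, at about 36 s of the 128 s allowed; the hand-in reports no verdict.

- **Blue tray:** the honey jar and the lemon each have a bay. In the last top view both measured within about 2 mm of my bay-centre estimates.
- **White tray:** the pepper mill, the red-brown spice jar and the garlic each have a bay. I compared these with their predicted places by eye in the final pictures rather than measuring them; they agreed to about 3 mm.
- **Upright and on the floor:** the mill and jars look upright. I felt contact with the tray floor for the mill, lemon and honey jar. The red jar and garlic were lowered to the computed height before release, with no clear contact reading.
- **Cream jar:** it measured within about 1.5 mm of its start and is still standing.

The gripper was open and clear of everything at hand-in. No check failed or disagreed.

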